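# Check in a specimen box and dock it cold

### The arm

A 7-joint arm with a two-finger parallel gripper is mounted at the origin on the work surface. World frame = base frame: x ahead of the robot, y to its left, z up, the work surface at z = 0. Lengths are in m, angles in rad, forces in N, time in s.
With the tool pointing down it reaches from about 0.425 to 0.8 m from the base axis. Payload 8.3 kg.
Tool frame: the origin (TCP) lies at the very end of the fingers, on their centre line; the grasp point (between the pads) lies 19 mm behind it; z points along the fingers, y is the line along which they close (so a half turn about z gives the same grasp; the last joint's range is limited). The gripper opens to 85 mm and grips with 20 to 120 N. Pads are 22 mm wide; open, the fingers measure 114 mm over their backs; the gripper's body (76 mm by 85 mm) begins 54 mm behind the grasp point. The pads swing forward as they close: fully open they stand 13 mm farther back than shut.
Start: joints at [-0.063, 0.383, 0.016, 1.37, -0.006, 1.388, -0.046], TCP at [0.625, 0, 0.231] pointing down, gripper open.
Joint ranges: [-2.95, 2.95], [-0.25, 2.06], [-1.52, 1.56], [0.18, 2.33], [-1.44, 4.58], [0.02, 2.06], [-3.01, 3.01]. Speed limits (rad/s): [2.39, 2.39, 3.01, 3.01, 3.14, 3.14, 3.14].

### API

Orientations are given as a unit quaternion [w, x, y, z].
In Python, from plant import bot, vision, look_for, cut_out gives the robot as it stands.
- The arm moves only by the shell command python3 -m inch 'ROWS' [OPENING]. ROWS is text: rows parted by semicolons, each of 4 numbers parted by spaces: the shift along the tool's x, y, z in cm, then the turn about the tool's z in degrees. A call has 1 to 12 rows; each row shifts and turns the commanded pose from where the row before left it, along the tool's axes as they then stand; what a row does not reach is not made up. A row lasts 1/12 s, in which the tool goes at most 41.7 mm and 7.16 degrees, less where a joint would pass 70% of its speed; a pose out of reach is approached as far as the arm can. A call with a gripper value outside its range is refused whole. OPENING is the finger opening in cm, from 0 to 8.54, set as the call begins (- or left out, the last holds). The fingers move at their own pace and stop on an object; the grip force is fixed at half the most. Time passes only in rows, so rows that do not move let the fingers close. It gives the time, the measured TCP pose, the force, the opening and the grip force at its end, in the units of the state.
- bot.sense(): the state, without advancing time (a new reading comes with each control period).
- vision.grab_frame(name): name is "scene" or "side" or "wrist"; returns the picture (384x512x3 uint8, blue, green, red); there is no depth.
- vision.camera_info(name): a dict with "camera_matrix" (3x3 intrinsics, pixels), "eye" and "attitude" of the camera in the world. Camera axes: x right, y up, looking along -z (the intrinsics and any distortion apply to the point x, -y, -z); pixel columns grow to the right and rows downward; lengths in m; the calibration is good to about 2 mm. A picture is of the moment at which its call begins: read the wrist's pose just before it. camera_info takes no time and is no camera call; for the wrist camera it gives the pose at the moment of the call.
- bot.hand_in(): hands the job in; it is judged then, once.
Trained networks look in the newest picture that a camera, given by its name, has taken for a name from the list of things; names that differ only in an ending like _2 or _b are one class to them, and where a whole thing is asked for, a point or a joint stands for the part that bears it (a point fixed in the world has none). Each returns a list of dicts, best first, with "score" (0 to 1); they miss things now and then, are a little off and sometimes report something else, mostly with a low value. They report only what shows in the picture. A call takes as long as a camera call. They do not tell look-alikes from the thing itself.
- look_for(query, camera): "uv" ([column, row] in pixels, amid what is visible of it).
- cut_out(query, camera): "pixels" (384x512 bool, what is visible of it) and "uv" ([column, row] in pixels, amid what is visible of it).
The state is a dict: "t": time; "qpos": joint angles; "qd": joint speeds; "tau": joint torques, N m; "eef_pos": TCP position; "tcp_rot": TCP orientation; "force": force on the tool from outside, world axes, zero at the start; "wrist_torque": the same for the moment, N m; "opening": opening from 0.0 (shut) to 1.0 (fully open); "gripper_force": force on a finger pad.
Only numpy, scipy, OpenCV 4.12 (cv2) and the standard library are available. Lean on these libraries where they do the work, as an engineer would, in place of code of your own. Each camera call takes 0.05 s, during which the arm holds its last target. There are 200 camera calls.

### The job

Check in the yellow-lidded specimen box: set it down gently in the middle of the code reader's dark glass window, let go, then press the green button fully down for about a second and let it come back up. Then take the box again by its two narrow ends and lower it gently between the blue cheeks of the chilled dock, until it stands flat on the dock's floor, centred and in line with the cheeks. Keep the box upright, do not drop it, and leave the white-lidded box and everything else where they are.

Things in the scene. Friction and masses are not known exactly. Their poses are not given: they have to be found in the camera images.
- specimen_yellow: the box to check in: upright, white body with orange band, bright yellow lid; 58 (x) by 36 (y) by 56 mm high, lid flush, about 0.18 kg; origin at the centre of its underside, x along its 58 mm length, z up. Starts in one of the insert's two bays, where the rails block its narrow ends: there it can be gripped only across its 36 mm width (along its y)
- specimen_white: an identical box but with a white lid, in the other bay of the insert, about 110 mm from the yellow one centre to centre; leave it alone. Same origin and axes
- insert: grey transport insert, fixed: trough 90 (x) by 240 (y) mm, floor 8 mm thick, a 12 mm thick rail along each long side, rail tops 66 mm above the table, 64 mm clear between them; the boxes stand on its floor, their x along its x, at about y = -55 and +55 mm. Origin at the centre of its underside. Insert and dock may change sides of the table
- reader: white bottom-reading code reader, fixed: flat console 130 (x) by 270 (y) by 36 mm high; the dark glass window is towards its -y end and the green button towards its +y end. Origin at the centre of its underside
- reader_window (a point): centre of the reader's dark square glass window (76 by 76 mm, flush, in a steel frame of 92 mm), on the reader's top face 36 mm above the table; axes as the reader's
- read_button_top (a point): centre of the top of the green push button (32 mm across, in a black housing, 145 mm from the window centre along the reader's +y); moves down with the button; pressed straight down
- read_button (a joint): travel of the green button: 0 m up, 0.006 m fully down; springs back by itself; about 5 N holds it fully down
- dock: chilled dock, fixed: aluminium base 120 (x) by 100 (y) by 20 mm high; two upright blue cheeks, each 46 mm long (x), 12 mm thick, tops 80 mm above the table, 42 mm clear between them (along y); open at both x ends. The box's 58 mm length goes along the dock's x (either way round), its ends 6 mm past the cheeks. Origin at the centre of its underside
- dock_seat (a point): centre of the dock's floor between the cheeks, 20 mm above the table, where the centre of the box's underside belongs; axes as the dock's
- sprayer: bystander: white spray bottle with yellow trigger head, 64 mm across, 174 mm tall; origin at its underside
- jar: bystander: closed jar with red cap, 64 mm across, 85 mm tall; origin at its underside
- reagent: bystander: bottle with blue cap, 52 mm across, 120 mm tall; origin at its underside
- tape: bystander: green roll of tape lying flat, 72 mm across, 24 mm high; origin at its underside
- marker: bystander: white and blue marker pen lying flat, 140 mm long, 15 mm thick; origin at its underside, near its middle
Mind the look-alikes: they are no part of the job. Leave any purple or turquoise look-alike of the dock alone.

How it is judged:
On the way, in this order (a step that is already met when the one before it is completed fails the run):
1. the yellow-lidded box stands let go on the reader's window, within 15 mm of its centre (horizontal distance between specimen_yellow and reader_window below 0.015 m and z of specimen_yellow in the frame of reader_window between -0.004 and 0.004 m and angle between specimen_yellow's own z axis and vertical below 0.1 rad and contact force between the fingers and specimen_yellow below 0.1 N and linear speed of specimen_yellow below 0.03 m/s), for 0.2 s.
2. the green button is held fully down (past 5 mm of its 6 mm) for half a second, with the box let go on the window (horizontal distance between specimen_yellow and reader_window below 0.015 m and z of specimen_yellow in the frame of reader_window between -0.004 and 0.004 m and angle between specimen_yellow's own z axis and vertical below 0.1 rad and contact force between the fingers and specimen_yellow below 0.1 N and value of joint read_button above 0.005 m), for 0.5 s.
3. the button is let back up with the box still on the window (horizontal distance between specimen_yellow and reader_window below 0.015 m and z of specimen_yellow in the frame of reader_window between -0.004 and 0.004 m and angle between specimen_yellow's own z axis and vertical below 0.1 rad and value of joint read_button below 0.0012 m), for 0.1 s.
At the end, for the whole second after the job is handed in: The yellow-lidded box stands upright, at rest, on the dock's floor between the cheeks: within 10 mm of centre along them, 5 mm across, 4 mm in height, 10 degrees in line. Button up. White-lidded box within 15 mm, bystanders within 30 mm of their starts (x of specimen_yellow in the frame of dock_seat between -0.01 and 0.01 m and y of specimen_yellow in the frame of dock_seat between -0.005 and 0.005 m and z of specimen_yellow in the frame of dock_seat between -0.004 and 0.004 m and angle between the x axis of specimen_yellow and the x axis of dock, either way round below 0.17 rad and angle between specimen_yellow's own z axis and vertical below 0.08 rad and linear speed of specimen_yellow below 0.02 m/s and value of joint read_button below 0.0012 m and distance of specimen_white from where it was at the start of the episode below 0.015 m and distance of each of sprayer, jar, reagent, tape, marker from where it was at the start of the episode below 0.03 m); the robot touches nothing.
It fails at once if the yellow-lidded box is tipped by more than about 30 degrees (angle between specimen_yellow's own z axis and vertical above 0.52 rad).
It fails at once if the box is dropped or slammed onto the window or the dock's floor (faster than 0.5 m/s in the last 10 mm) ((horizontal distance between specimen_yellow and reader_window below 0.05 m and z of specimen_yellow in the frame of reader_window below 0.01 m and linear speed of specimen_yellow above 0.5 m/s) or (horizontal distance between specimen_yellow and dock_seat below 0.05 m and z of specimen_yellow in the frame of dock_seat below 0.01 m and linear speed of specimen_yellow above 0.5 m/s)).
It fails at once if the white-lidded box is moved by more than 15 mm (distance of specimen_white from where it was at the start of the episode above 0.015 m).
It fails at once if a bystander is moved by more than 30 mm (distance of any of sprayer, jar, reagent, tape, marker from where it was at the start of the episode above 0.03 m).
It also fails if it takes over 72 s, if anything falls off the work surface, if the arm or the gripper's body presses on something with over 40 N, if the wrist force passes 120 N, or if a joint passes its speed limit or range.

## Working session

There is one attempt and no reset: what is moved stays moved. The work goes in short steps, Python scripts to look and compute and a shell command to move; the robot and the scene stay as the last step left them, time stands still between calls to the robot, and variables do not carry over. Pictures are saved under pics/ and viewed, at most 10 in all, crops included, and the job is handed in when it is done.

```bash
mkdir -p pics; python3 - <<'E'
from plant import bot, vision, look_for, cut_out
import cv2,numpy as np
for c in ("scene","side"):
    im=vision.grab_frame(c); cv2.imwrite(f"pics/{c}0.png",im)
    i=vision.camera_info(c); print(c,i)
    for q in ("specimen_yellow","specimen_white","insert","reader","reader_window","read_button_top","dock"):
        print(q,[(np.round(d["uv"]).tolist(),round(d["score"],2)) for d in look_for(q,c)[:3]])
s=bot.sense();print(s["t"],s["eef_pos"],s["tcp_rot"])
E
```

```text
scene {'camera_matrix': array([[488.35564905,   0.        , 251.67645081],
       [  0.        , 488.35564905, 189.32056465],
       [  0.        ,   0.        ,   1.        ]]), 'eye': array([ 0.98914462, -0.66102295,  1.25356867]), 'attitude': array([0.92050376, 0.28271755, 0.08261357, 0.25674622])}
specimen_yellow [([181.0, 308.0], 0.88), ([171.0, 304.0], 0.44)]
specimen_white [([149.0, 285.0], 0.88)]
insert [([169.0, 304.0], 0.72), ([260.0, 164.0], 0.25)]
reader [([246.0, 197.0], 0.58)]
reader_window [([246.0, 196.0], 0.71)]
read_button_top []
dock [([294.0, 135.0], 0.87), ([322.0, 107.0], 0.66), ([241.0, 106.0], 0.61)]
side {'camera_matrix': array([[361.24870209,   0.        , 256.38415921],
       [  0.        , 361.24870209, 196.24769799],
       [  0.        ,   0.        ,   1.        ]]), 'eye': array([0.05893523, 0.60515001, 0.7681534 ]), 'attitude': array([-0.34052782, -0.14176662,  0.37833611,  0.84900225])}
specimen_yellow [([336.0, 142.0], 0.7), ([294.0, 256.0], 0.44), ([345.0, 156.0], 0.31)]
specimen_white [([363.0, 152.0], 0.42), ([292.0, 146.0], 0.33)]
insert [([346.0, 156.0], 0.57)]
reader [([258.0, 220.0], 0.96)]
reader_window [([264.0, 216.0], 0.95)]
read_button_top [([243.0, 226.0], 0.5)]
dock [([125.0, 310.0], 0.78), ([243.0, 336.0], 0.61)]
0.8 [6.24988350e-01 6.29615972e-05 2.31293135e-01] [-4.13453611e-05  7.07097754e-01  7.07115807e-01  2.21795312e-05]
```

View pics/scene0.png

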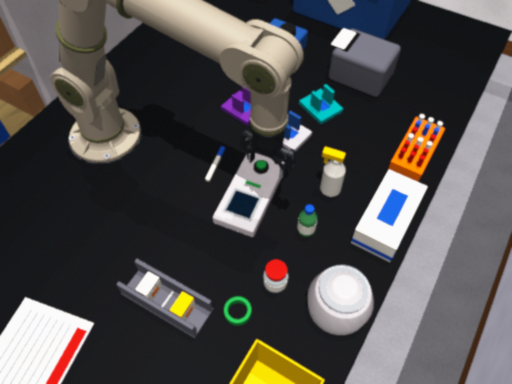

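View pics/side0.png

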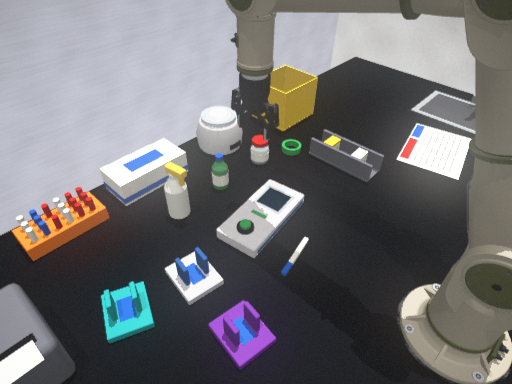

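Scene picture: yellow lid at (182,304), white lid at (148,284), window at (243,205), button at (261,165). In the side picture, the real dock with blue cheeks is at (194,272), while the turquoise look-alike is at (126,308) and the purple one at (242,330).

```bash
cat > h.py <<'E'
from plant import bot, vision, look_for, cut_out
import cv2, numpy as np
from scipy.spatial.transform import Rotation as R
rot=lambda q:R.from_quat(np.roll(q,-1)).as_matrix()
def plane(uv,info,z):
    "pixels -> world points on the plane at height z"
    uv=np.atleast_2d(np.asarray(uv,float)); K=info["camera_matrix"]
    d=np.c_[(uv[:,0]-K[0,2])/K[0,0],-(uv[:,1]-K[1,2])/K[1,1],-np.ones(len(uv))]@rot(info["attitude"]).T
    e=info["eye"]; return e+d*((z-e[2])/d[:,2])[:,None]
def proj(P,info):
    p=(np.atleast_2d(P)-info["eye"])@rot(info["attitude"]); K=info["camera_matrix"]
    return np.c_[K[0,2]+K[0,0]*p[:,0]/-p[:,2],K[1,2]-K[1,1]*p[:,1]/-p[:,2]]
def blob(im,lo,hi,uv,r=60,n=1):
    "largest HSV blob with a pixel within r of uv: contour list"
    m=cv2.inRange(cv2.cvtColor(im,cv2.COLOR_BGR2HSV),np.array(lo),np.array(hi))
    w=np.zeros_like(m); cv2.circle(w,tuple(int(v) for v in uv),r,255,-1)
    cs=cv2.findContours(m&w,cv2.RETR_EXTERNAL,cv2.CHAIN_APPROX_NONE)[0]
    return sorted(cs,key=cv2.contourArea)[::-1][:n]
def rect(c,info,z):
    "contour on plane z -> centre, sides, angle of long side (deg)"
    p=plane(c[:,0,:],info,z)[:,:2]
    (cx,cy),(a,b),t=cv2.minAreaRect((p*1000).astype(np.float32))
    if a<b:a,b,t=b,a,t+90
    return np.round([cx,cy,a,b,(t+90)%180-90],1)
YEL=((20,120,120),(35,255,255)); GRN=((45,100,40),(85,255,255)); BLU=((100,120,40),(130,255,255))
E
python3 - <<'E'
from h import *
for c,y,g,b,w in (("scene",(182,304),(261,165),(294,130),(243,205)),("side",(333,142),(245,226),(190,268),(272,200))):
    im=cv2.imread(f"pics/{c}0.png"); i=vision.camera_info(c)
    print(c,"yellow",[rect(k,i,.064) for k in blob(im,*YEL,y,15)],"button",[rect(k,i,.045) for k in blob(im,*GRN,g,12)],
     "cheeks",[rect(k,i,.05) for k in blob(im,*BLU,b,28,3)],"win",plane(w,i,.036))
    for n,uv,z in (("spr",dict(scene=(332,175),side=(178,195))[c],.09),("jar",dict(scene=(276,275),side=(260,150))[c],.045),("reag",dict(scene=(307,222),side=(220,175))[c],.06)): print(n,plane(uv,i,z).round(3))
i=vision.camera_info("wrist");s=bot.sense();r=rot(s["tcp_rot"]);print("wrist in tool",r.T@(i["eye"]-s["eef_pos"]),"view",r.T@rot(i["attitude"])); print(i["camera_matrix"],r)
E
```

```text
scene yellow [array([ 591.7, -365.6,   61.7,   40.5,  -86.5])] button [array([530.5, 130.2,  34.2,  31.1,  31. ])] cheeks [array([537.1, 324.9, 123.4,  47.6, -69.9])] win [[ 0.55835755 -0.01781575  0.036     ]]
spr [[0.746 0.177 0.09 ]]
jar [[ 0.754 -0.165  0.045]]
reag [[0.752 0.014 0.06 ]]
side yellow [array([ 587.9, -364.2,   60.7,   43.2,  -88.8])] button [array([539.1, 122.8,  37.5,  27.5, -44.8])] cheeks [array([532. , 330.3,  92.6,  45.4,  -7.1]), array([529.7, 284.7,  82.3,  26. , -28.8])] win [[ 0.55605885 -0.00867219  0.036     ]]
spr [[0.72  0.204 0.09 ]]
jar [[ 0.748 -0.163  0.045]]
reag [[0.731 0.039 0.06 ]]
wrist in tool [ 0.07800386 -0.00047504 -0.14211083] view [[ 1.33341863e-03  9.53412111e-01  3.01667979e-01]
 [ 9.99998434e-01 -9.20394001e-04 -1.51126997e-03]
 [-1.16320969e-03  3.01669522e-01 -9.53411845e-01]]
[[272.96180524   0.         256.40394424]
 [  0.         272.96180524 193.19457703]
 [  0.           0.           1.        ]] [[-2.55291591e-05  9.99999999e-01 -2.71057233e-05]
 [ 9.99999996e-01  2.55315941e-05  8.98374182e-05]
 [ 8.98381102e-05 -2.71034297e-05 -9.99999996e-01]]
```

Could be taken for the target: the yellow lid (182,304), the white lid (148,284), the yellow bin (278,370) and the sprayer head (334,154), all in the scene picture. By the description it is the box at (182,304) in the insert. I'll move above it and check from close by.

```bash
python3 -m inch '-3.3 -0.3 0 0;-3.3 -0.3 0 0;-3.3 -0.3 0 0;-3.3 -0.3 0 0;-3.3 -0.3 0 0;-3.3 -0.3 0 0;-3.3 -0.3 0 0;-3.3 -0.3 0 0;-3.3 -0.3 0 0;-3.3 -0.3 0 0;-3.3 -0.3 0 0;0 0 0 0' 6.5
python3 - <<'E'
from h import *
i=vision.camera_info("wrist");im=vision.grab_frame("wrist");cv2.imwrite("pics/w1.png",im)
s=bot.sense();print(s["eef_pos"],s["tcp_rot"])
uv=look_for("specimen_yellow","wrist")[0]["uv"];print(uv)
print([rect(k,i,.064) for k in blob(im,*YEL,uv,60)])
E
```

```text
t: 1.8
eef_pos: [0.5879, -0.372, 0.2305]
tcp_rot: [0.0, 0.711, 0.704, -0.003]
force: [-0.3, -0.8, -0.6]
opening: 0.764
gripper_force: 0.0
[ 0.5893953  -0.36839729  0.23052179] [ 4.83891660e-05  7.09665718e-01  7.04536783e-01 -1.57727969e-03]
[258.5, 166.3]
[array([ 590.6, -365.1,   59.4,   36.5,  -89.3])]
```

View pics/w1.png

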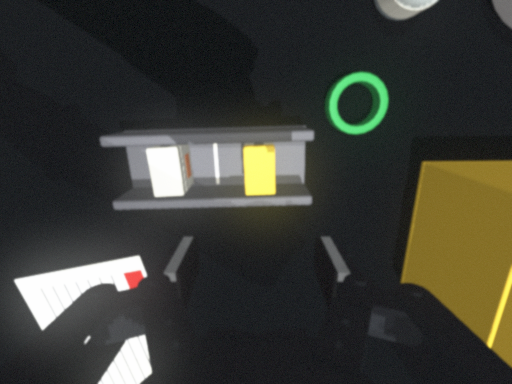

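The crop shows the yellow lid at (259,168), with the white-lidded box to its left at (168,172). The choice is confirmed and the gripper is aligned, so I descend.

```bash
python3 -m inch '-0.2 -0.15 0 0;0 0 2 0;0 0 3 0;0 0 3 0;0 0 3 0;0 0 3 0;0 0 2.5 0;0 0 2 0;0 0 1.3 0;0 0 0.7 0;0 0 0 0;0 0 0 0' 6.5
python3 -m inch '0 0 0 0;0 0 0 0;0 0 0 0;0 0 0 0;0 0 0 0;0 0 0 0' 2.5
```

```text
t: 2.9
eef_pos: [0.5913, -0.3647, 0.0273]
tcp_rot: [0.001, 0.707, 0.707, 0.0]
force: [-0.4, -0.6, 0.1]
opening: 0.758
gripper_force: 0.0
t: 3.4
eef_pos: [0.5915, -0.3656, 0.0282]
tcp_rot: [0.001, 0.707, 0.707, 0.0]
force: [0.7, 0.4, 6.8]
opening: 0.417
gripper_force: 60.5
```

```bash
python3 -m inch '0 0 -0.8 0;0 0 -1.5 0;0 0 -3 0;0 0 -3.5 0;0 0 -3.5 0;0 0 -3 0;0.5 0 -1.7 0;1.5 0 0 0'
python3 -m inch '2.5 -0.4 0 0;3 -0.4 0 0;3 -0.4 0 0;3 -0.4 0 0;3 -0.4 0 0;3 -0.4 0 0;3 -0.4 0 0;2.7 -0.4 0 0;2 -0.2 0 0;1.3 0 0 0;0 0 0 0;0 0 0 0'
python3 - <<'E'
from h import *
i=vision.camera_info("wrist");im=vision.grab_frame("wrist");cv2.imwrite("pics/w2.png",im)
s=bot.sense();print(s["eef_pos"],s["tcp_rot"],s["opening"])
print(look_for("reader_window","wrist")[:2], proj([[.557,-.013,.036],[.535,.126,.045]],i))
E
```

```text
t: 4.07
eef_pos: [0.591, -0.3489, 0.2026]
tcp_rot: [0.004, 0.708, 0.706, 0.0]
force: [0.2, -0.5, -0.8]
opening: 0.413
gripper_force: 59.8
t: 5.07
eef_pos: [0.5566, -0.0801, 0.1966]
tcp_rot: [0.0, 0.707, 0.707, -0.0]
force: [-0.4, -1.4, -1.7]
opening: 0.414
gripper_force: 59.9
[ 0.55651077 -0.08143215  0.19644642] [ 3.11356338e-04  7.07549387e-01  7.06663769e-01 -2.93115101e-04] 0.4133206761428153
[{'uv': [252.0, 88.9], 'score': 0.72}] [[256.92444006 117.46680818]
 [232.48968652 -45.33007426]]
```

View pics/w2.png

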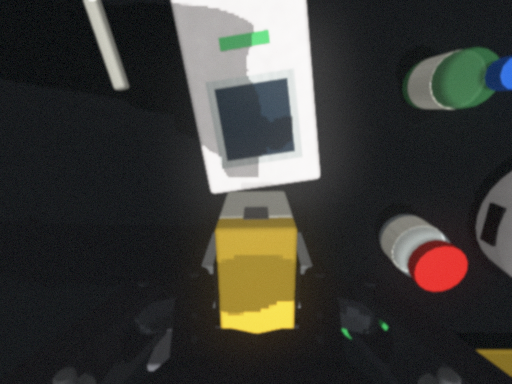

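The held box is upright at (256,270) with the yellow lid. The window glass corners are about (217,90), (291,79), (298,149) and (226,161).

```bash
python3 - <<'E'
from h import *
i=vision.camera_info("wrist")
P=plane([(217,90),(291,79),(298,149),(226,161)],i,.036)[:,:2];F=plane([(209,82),(294,71),(303,158),(218,168)],i,.036)[:,:2]
for q in(P,F):
  print(q.mean(0).round(4),np.linalg.norm(q-np.roll(q,1,0),axis=1).round(4))
d=P[0]+P[1]-P[2]-P[3];d/=np.linalg.norm(d);w=(P.mean(0)+F.mean(0))/2;print(d,np.degrees(np.arctan2(-d[0],d[1])),"button",w+.145*d)
s=bot.sense();dx,dy=w-s["eef_pos"][:2];print("tool x",dy*100,"y",dx*100,s["eef_pos"])
E
```

```text
[ 0.5581 -0.0187] [0.0748 0.0771 0.0724 0.0812]
[ 0.556  -0.0194] [0.0904 0.0877 0.0903 0.0961]
[-0.11664689  0.99317345] 6.698624059876486 button [0.54015416 0.12494474]
tool x 6.29045241847048 y 0.06258865913926215 [ 0.55644207 -0.08196993  0.19635361]
```

```bash
python3 -m inch '2 0 0 0;3 0.1 0 0;1.3 0 1 0;0 0 2.5 0;0 0 3 0;0 0 2.5 0;0 0 2 0;0 0 1.3 0;0 0 0.7 0;0 0 0.3 0;0 0 0 0;0 0 0 0'
python3 -m inch '0 0 0.2 0;0 0 0.2 0;0 0 0.1 0;0 0 0 0'
python3 -m inch '0 0 0.1 0;0 0 0.1 0;0 0 0 0;0 0 0 0'
```

```text
t: 6.17
eef_pos: [0.5582, -0.0176, 0.0642]
tcp_rot: [0.001, 0.707, 0.707, 0.0]
force: [-0.3, 0.6, -0.3]
opening: 0.415
gripper_force: 59.9
t: 6.5
eef_pos: [0.5575, -0.0169, 0.0583]
tcp_rot: [-0.0, 0.707, 0.707, 0.0]
force: [0.8, -0.2, -1.1]
opening: 0.414
gripper_force: 59.9
t: 6.83
eef_pos: [0.5575, -0.0169, 0.0562]
tcp_rot: [-0.0, 0.707, 0.707, -0.0]
force: [-0.8, 0.8, -1.8]
opening: 0.412
gripper_force: 59.9
```

```bash
python3 -m inch '0 0 0.1 0;0 0 0 0;0 0 0 0';python3 -m inch '0 0 0.1 0;0 0 0 0;0 0 0 0';python3 -m inch '0 0 0.1 0;0 0 0 0;0 0 0 0'
```

```text
t: 7.08
eef_pos: [0.5576, -0.0169, 0.056]
tcp_rot: [0.0, 0.707, 0.707, 0.0]
force: [-4.0, -0.1, 5.4]
opening: 0.417
gripper_force: 60.6
t: 7.33
eef_pos: [0.5576, -0.0169, 0.056]
tcp_rot: [0.0, 0.707, 0.707, 0.0]
force: [-7.5, -0.3, 14.2]
opening: 0.417
gripper_force: 61.8
t: 7.58
eef_pos: [0.5576, -0.0169, 0.056]
tcp_rot: [0.0, 0.707, 0.707, 0.0]
force: [-12.3, 0.8, 23.1]
opening: 0.415
gripper_force: 62.9
```

```bash
python3 -m inch '0 0 -0.25 0;0 0 0 0;0 0 0 0'; python3 -m inch '0 0 0 0;0 0 0 0;0 0 0 0;0 0 0 0;0 0 0 0;0 0 -0.5 0;0 0 -1.5 0;0 0 -3 0;0 0 -3 0;0 0 -3 0;0 0 -2 0;0 0 -1.5 0' 6.3
python3 -m inch '2 -0.2 0 0;3 -0.5 0 0;2.5 -0.5 0 0;1 0 0 0;0 0 0 0;0 0 0 0' 0
python3 - <<'E'
from h import *
i=vision.camera_info("wrist");im=vision.grab_frame("wrist");cv2.imwrite("pics/w3.png",im)
s=bot.sense();print(s["eef_pos"],s["tcp_rot"],s["opening"])
print(look_for("read_button_top","wrist")[:2], p:=proj([[.540,.125,.046]],i))
print([rect(k,i,.046) for k in blob(im,*GRN,p[0],60)],look_for("dock","wrist")[:2])
for c in("scene","side"):
  im=vision.grab_frame(c);cv2.imwrite(f"pics/{c}1.png",im)
  j=vision.camera_info(c);p=proj([[.5575,-.017,.092]],j)[0];print(c,p,[rect(k,j,.092) for k in blob(im,*YEL,p,30)])
E
```

```text
t: 7.83
eef_pos: [0.5578, -0.0169, 0.056]
tcp_rot: [0.0, 0.707, 0.707, 0.0]
force: [-1.3, -0.5, 6.5]
opening: 0.413
gripper_force: 60.7
t: 8.83
eef_pos: [0.5583, -0.017, 0.204]
tcp_rot: [0.001, 0.707, 0.707, 0.001]
force: [0.5, 0.0, -0.1]
opening: 0.734
gripper_force: 0.0
t: 9.33
eef_pos: [0.5456, 0.0678, 0.201]
tcp_rot: [0.0, 0.707, 0.707, -0.0]
force: [0.6, -0.2, 0.8]
opening: -0.003
gripper_force: 0.0
[0.54573424 0.06664736 0.2009332 ] [ 3.55705273e-04  7.07461335e-01  7.06751925e-01 -2.22127634e-04] -0.0042545363480034236
[{'uv': [246.8, 124.7], 'score': 0.89}] [[251.26620054 127.38453843]]
[array([533.3, 126.7,  29.9,  29.7, -89.9])] [{'uv': [129.5, 152.4], 'score': 0.51}]
scene [242.47275863 194.15697313] [array([557.8, -20.6,  60. ,  41.5,  89.9])]
side [274.42733643 184.16658037] [array([553.5, -13.6,  70.6,  41.3, -83.7])]
```

View pics/w3.png

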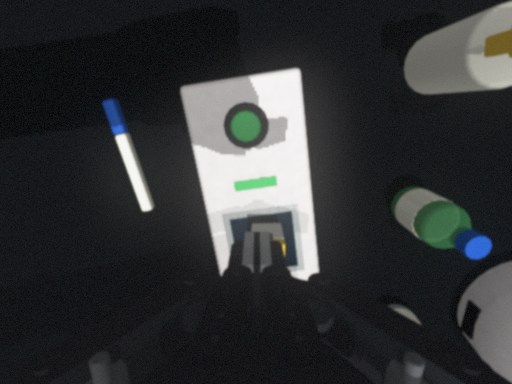

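The green button is at (246,125), which gives (0.535, 0.126). The marker and bottles stay clear.

```bash
python3 -m inch '2 -0.5 0 0;2.7 -0.6 0 0;1.2 0 1 0;0 0 3 0;0 0 3.2 0;0 0 3 0;0 0 2 0;0 0 1.2 0;0 0 0.6 0;0 0 0 0;0 0 0 0'
python3 -m inch '0 0 0.4 0;0 0 0 0;0 0 0 0';python3 -m inch '0 0 0.3 0;0 0 0 0;0 0 0 0'
```

```text
t: 10.5
eef_pos: [0.5352, 0.127, 0.0617]
tcp_rot: [0.0, 0.707, 0.707, 0.001]
force: [1.6, -0.3, 0.4]
opening: 0.002
gripper_force: 0.0
t: 10.75
eef_pos: [0.5354, 0.1273, 0.0579]
tcp_rot: [0.001, 0.707, 0.707, 0.001]
force: [0.8, 1.0, 0.8]
opening: 0.0
gripper_force: 0.7
t: 11.0
eef_pos: [0.5352, 0.1273, 0.0544]
tcp_rot: [0.0, 0.707, 0.707, 0.001]
force: [1.8, 0.2, 3.9]
opening: 0.001
gripper_force: 1.7
```

```bash
python3 -m inch '0 0 0.3 0;0 0 0 0;0 0 0 0';python3 -m inch '0 0 0.2 0;0 0 0 0;0 0 0 0';python3 -m inch '0 0 0.15 0;0 0 0 0;0 0 0 0'
```

```text
t: 11.25
eef_pos: [0.5353, 0.1273, 0.052]
tcp_rot: [0.0, 0.707, 0.707, 0.001]
force: [-0.8, -0.3, 12.0]
opening: 0.003
gripper_force: 6.1
t: 11.5
eef_pos: [0.5355, 0.1273, 0.0517]
tcp_rot: [0.001, 0.707, 0.707, 0.001]
force: [-6.6, -1.8, 28.5]
opening: 0.002
gripper_force: 14.0
t: 11.75
eef_pos: [0.5356, 0.1273, 0.0515]
tcp_rot: [0.001, 0.707, 0.707, 0.001]
force: [-12.7, -3.3, 39.6]
opening: -0.0
gripper_force: 19.9
```

Bottomed out. I ease off a little, hold for a second, then release.

```bash
python3 -m inch '0 0 -0.2 0;0 0 0 0;0 0 0 0;0 0 0 0;0 0 0 0;0 0 0 0;0 0 0 0;0 0 0 0;0 0 0 0;0 0 0 0;0 0 0 0;0 0 0 0'
python3 -m inch '0 0 -1 0;0 0 -2 0;0 0 -3 0;0 0 -3 0;0 0 -3 0;0 0 -3 0;0 0 -1.5 0;2 0 0 0;3 0 0 0;2 0 0 0;0 0 0 0;0 0 0 0'
python3 - <<'E'
from h import *
i=vision.camera_info("wrist");im=vision.grab_frame("wrist");cv2.imwrite("pics/w4.png",im)
s=bot.sense();print(s["eef_pos"],s["tcp_rot"],s["opening"]); print(look_for("dock","wrist"))
E
```

```text
t: 12.75
eef_pos: [0.5354, 0.1273, 0.0518]
tcp_rot: [0.001, 0.707, 0.707, 0.001]
force: [-5.8, -2.5, 24.2]
opening: 0.003
gripper_force: 11.9
t: 13.75
eef_pos: [0.5334, 0.1984, 0.2133]
tcp_rot: [-0.001, 0.706, 0.708, -0.001]
force: [-0.3, -0.6, -1.7]
opening: 0.0
gripper_force: 0.0
[0.53388592 0.19685873 0.21338126] [-3.04202056e-04  7.06778883e-01  7.07433764e-01 -9.93920784e-04] 0.0026545467373501504
[{'uv': [89.0, 44.8], 'score': 0.94}, {'uv': [254.4, 67.8], 'score': 0.59}]
```

View pics/w4.png

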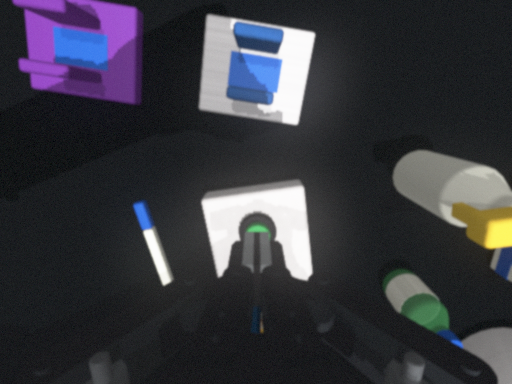

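The real dock (aluminium base, blue cheeks) is at (256,70), with base corners near (207,15), (314,32), (299,124) and (200,108). The purple decoy is at (84,50).

```bash
python3 - <<'E'
from h import *
i=vision.camera_info("wrist");im=cv2.imread("pics/w4.png");g=cv2.cvtColor(im,cv2.COLOR_BGR2GRAY)
c0=np.array([(207,15),(314,32),(299,124),(200,108)],np.float32).reshape(-1,1,2)
c=cv2.cornerSubPix(g,c0.copy(),(4,4),(-1,-1),(3,50,.01)).reshape(-1,2);print(c.round(1))
P=plane(c,i,.02)[:,:2];print(P.round(4),P.mean(0),np.linalg.norm(P-np.roll(P,1,0),axis=1).round(4))
d=P[1]+P[2]-P[0]-P[3];print("yaw x",np.degrees(np.arctan2(d[1],d[0])));d=P[0]+P[1]-P[2]-P[3];print("yaw y",np.degrees(np.arctan2(-d[0],d[1])))
E
```

```text
[[206.7  13.9]
 [314.8  32.6]
 [297.  124.5]
 [198.5 108.6]]
[[0.4808 0.3683]
 [0.5974 0.3507]
 [0.5824 0.2537]
 [0.4659 0.2718]] [0.53163947 0.31110972] [0.0976 0.1178 0.0982 0.1179]
yaw x -8.718551060209089
yaw y -8.759304997977765
```

```bash
python3 -m inch '2 0 0 0;3 0 0 0;2.5 0 0 0;0 0 0 0;0 0 0 0;0 0 0 0'
python3 - <<'E'
from h import *
i=vision.camera_info("wrist");im=vision.grab_frame("wrist");cv2.imwrite("pics/w5.png",im);g=cv2.cvtColor(im,cv2.COLOR_BGR2GRAY)
P0=[[.4808,.3683,.02],[.5974,.3507,.02],[.5824,.2537,.02],[.4659,.2718,.02]]
c0=proj(P0,i).astype(np.float32).reshape(-1,1,2)
c=cv2.cornerSubPix(g,c0.copy(),(5,5),(-1,-1),(3,50,.01)).reshape(-1,2);print(c0.reshape(-1,2).round(1),c.round(1))
P=plane(c,i,.02)[:,:2];print(P.round(4),P.mean(0),np.linalg.norm(P-np.roll(P,1,0),axis=1).round(4))
print([(rect(k,i,.08),rect(k,i,.02)) for k in blob(im,(100,100,20),(130,255,255),c.mean(0),70,4)])
s=bot.sense();print(s["eef_pos"])
cv2.imwrite("pics/w5c.png",cv2.resize(im[20:260,130:390],None,fx=2.2,fy=2.2))
E
```

```text
t: 14.35
eef_pos: [0.5349, 0.2702, 0.2139]
tcp_rot: [0.0, 0.708, 0.706, -0.001]
force: [0.3, -0.6, 0.3]
opening: -0.005
gripper_force: 0.0
[[209.4  88.4]
 [309.8 104.4]
 [293.6 184.2]
 [201.6 170.4]] [[207.7  85.3]
 [308.8 100.9]
 [292.9 182.1]
 [199.8 168.1]]
[[0.479  0.3716]
 [0.596  0.3546]
 [0.5814 0.2565]
 [0.4638 0.2748]] [0.53004234 0.31436683] [0.098  0.1182 0.0991 0.119 ]
[(array([531.7, 326.3,  45.9,  39.8,  -8.2]), array([531.1, 321.5,  55.8,  48.5,  -8.2])), (array([526.4, 289.2,  41.9,  10.5,  -8.4]), array([524.6, 276.4,  51. ,  12.8,  -8.4]))]
[0.53509056 0.26988319 0.21412552]
```

View pics/w5c.png

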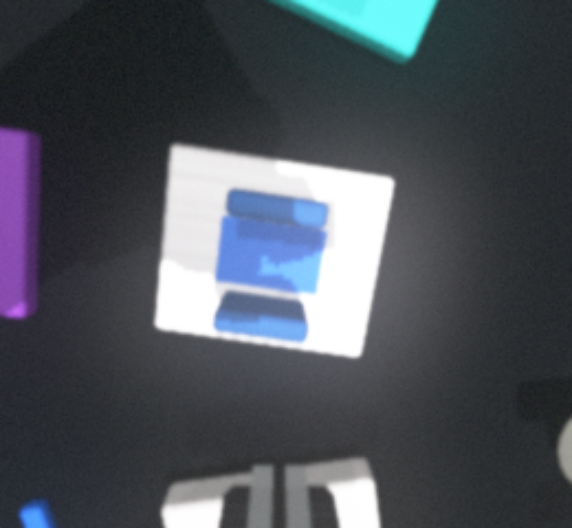

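The dock is seen from closer: base and cheeks are clear, with yaw about -8.7°. Back to the box now, with a measurement before regrasping.

```bash
python3 -m inch '-2 0 0 0;-3 0.3 0 0;-3 0.3 0 0;-3 0.3 0 0;-3 0.3 0 0;-3 0.3 0 0;-3 0.3 0 0;-3 0.3 0 0;-3 0.2 0 0;-2 0 0 0;-0.8 0 0 0;0 0 0 0' 7.5
python3 -m inch '0 0 0 0;0 0 0 0'
python3 - <<'E'
from h import *
i=vision.camera_info("wrist");im=vision.grab_frame("wrist");s=bot.sense();print(s["eef_pos"],s["tcp_rot"],s["qpos"][6])
p=proj([[.558,-.0175,.092]],i)[0];print([rect(k,i,.092) for k in blob(im,*YEL,p,70)])
P0=np.array([[.479,.3716,.02],[.596,.3546,.02],[.5814,.2565,.02],[.4638,.2748,.02]])
for c in("side","scene"):
  im=vision.grab_frame(c);cv2.imwrite(f"pics/{c}2.png",im);g=cv2.cvtColor(im,cv2.COLOR_BGR2GRAY);j=vision.camera_info(c)
  c0=proj(P0,j).astype(np.float32).reshape(-1,1,2);k=cv2.cornerSubPix(g,c0.copy(),(4,4),(-1,-1),(3,50,.01)).reshape(-1,2)
  P=plane(k,j,.02)[:,:2];print(c,(k-c0.reshape(-1,2)).round(1).tolist(),P.round(4).tolist(),P.mean(0),np.linalg.norm(P-np.roll(P,1,0),axis=1).round(4))
E
```

```text
t: 15.4
eef_pos: [0.5571, -0.02, 0.2145]
tcp_rot: [0.0, 0.709, 0.705, -0.0]
force: [-0.3, -0.0, -1.0]
opening: 0.878
gripper_force: 0.0
t: 15.57
eef_pos: [0.5574, -0.0142, 0.2143]
tcp_rot: [-0.0, 0.706, 0.708, 0.0]
force: [-0.1, 0.5, 0.5]
opening: 0.881
gripper_force: 0.0
[ 0.55743333 -0.01391726  0.21428489] [-3.48199713e-04  7.06167412e-01  7.08044761e-01  2.85966812e-04] -0.030375530950143597
[array([557.2, -15.6,  58.1,  35.9, -88.7])]
side [[-0.10000000149011612, 1.899999976158142], [-0.10000000149011612, 0.4000000059604645], [-3.9000000953674316, 1.7999999523162842], [-0.20000000298023224, 0.10000000149011612]] [[0.4752, 0.375], [0.5953, 0.3555], [0.5841, 0.2675], [0.4639, 0.2755]] [0.5296428  0.31837583] [0.1001 0.1217 0.0887 0.1205]
scene [[0.5, -0.5], [-0.20000000298023224, 0.0], [-0.30000001192092896, 1.2999999523162842], [-0.4000000059604645, 0.0]] [[0.4794, 0.3746], [0.5956, 0.3541], [0.5831, 0.2512], [0.4626, 0.2739]] [0.53019314 0.3134536 ] [0.1021 0.1179 0.1037 0.1226]
```

```bash
python3 -m inch '0 0 0 5;0 0 0 7;0 0 0 7;0 0 0 7;0 0 0 7;0 0 0 7;0 0 0 7;0 0 0 7;0 0 0 7;0 0 0 7;0 0 0 7;0 0 0 7'; python3 -m inch '0 0 0 5;0 0 0 1.7;0 0 0 0;0 0 0 0;0 0 0 0'
python3 - <<'E'
from h import *
i=vision.camera_info("wrist");im=vision.grab_frame("wrist");s=bot.sense();r=rot(s["tcp_rot"]);print(s["eef_pos"],r[:2,:2].round(3).tolist(),s["qpos"][6])
p=proj([[.5575,-.0165,.092]],i)[0];k=blob(im,*YEL,p,70)[0];a=rect(k,i,.092);print(a)
for c in ((a[0]/1000,a[1]/1000),(.5575,-.0165)): print("tool shift cm",(r[:2,:2].T@(np.array(c)-s["eef_pos"][:2])*100).round(2))
E
```

```text
t: 16.72
eef_pos: [0.5575, -0.0148, 0.2142]
tcp_rot: [-0.0, 0.998, 0.068, -0.0]
force: [-0.3, 0.5, 0.1]
opening: 0.88
gripper_force: 0.0
t: 17.13
eef_pos: [0.5575, -0.0154, 0.2143]
tcp_rot: [-0.0, 1.0, 0.013, -0.0]
force: [0.4, -0.1, -0.2]
opening: 0.879
gripper_force: 0.0
[ 0.55747016 -0.01556871  0.21426402] [[1.0, 0.024], [0.024, -1.0]] -1.5394325776881423
[558.7 -17.3  58.2  36.6 -88.5]
tool shift cm [0.12 0.18]
tool shift cm [0.   0.09]
```

```bash
python3 -m inch '0 0.17 1 0;0 0 2 0;0 0 3 0;0 0 3 0;0 0 2.5 0;0 0 2 0;0 0 1.3 0;0 0 0.7 0;0 0 0.2 0;0 0 0 0;0 0 0 0'; python3 -m inch '0 0 0 0;0 0 0 0;0 0 0 0;0 0 0 0;0 0 0 0;0 0 0 0' 4.8
```

```text
t: 18.1
eef_pos: [0.5581, -0.0177, 0.0581]
tcp_rot: [-0.0, 1.0, 0.011, 0.001]
force: [0.2, 0.3, 0.9]
opening: 0.873
gripper_force: 0.0
t: 18.6
eef_pos: [0.5586, -0.0176, 0.0586]
tcp_rot: [-0.0, 1.0, 0.011, 0.001]
force: [-1.5, -0.7, 7.4]
opening: 0.666
gripper_force: 65.6
```

```bash
python3 -m inch '0 0 -0.8 0;0 0 -2 0;0 0 -3 0;0 0 -3 0;0 0 -3 0;0 0 -2 -3;0 0 -1 -6;0 0 0 -7;0 0 0 -7;0 0 0 -7;0 0 0 -7;0 0 0 -7'; python3 -m inch '0 0 0 -7;0 0 0 -7;0 0 0 -7;0 0 0 -7;0 0 0 -5;0 0 0 -2.9;0 0 0 0;0 0 0 0;0 0 0 0'
python3 - <<'E'
from h import *
s=bot.sense();r=rot(s["tcp_rot"]);print(s["eef_pos"],np.degrees(np.arctan2(r[1,1],r[0,1])),s["opening"])
print("shift cm",(r[:2,:2].T@(np.array([.5303,.3143])-s["eef_pos"][:2])*100).round(2))
E
```

```text
t: 19.6
eef_pos: [0.5571, -0.0177, 0.2056]
tcp_rot: [-0.0, 0.922, 0.388, -0.0]
force: [-0.4, 0.4, -1.4]
opening: 0.671
gripper_force: 64.8
t: 20.35
eef_pos: [0.5574, -0.0177, 0.2054]
tcp_rot: [-0.0, 0.76, 0.65, -0.0]
force: [0.2, 0.2, -0.9]
opening: 0.67
gripper_force: 64.8
[ 0.55738184 -0.01773741  0.20541911] -8.916517303233313 0.6701846086057232
shift cm [32.38 -7.82]
```

```bash
python3 -m inch '1.5 -0.4 0 0;2.5 -0.6 0 0;3.4 -0.8 0 0;3.4 -0.8 0 0;3.4 -0.8 0 0;3.4 -0.8 0 0;3.4 -0.8 0 0;3.4 -0.8 0 0;3.2 -0.8 0 0;2.5 -0.7 0 0;1.5 -0.4 0 0;0.8 -0.12 0 0'; python3 -m inch '0 0 0 0;0 0 0 0;0 0 0 0;0 0 0 0'
python3 - <<'E'
from h import *
i=vision.camera_info("wrist");im=vision.grab_frame("wrist");cv2.imwrite("pics/w6.png",im)
s=bot.sense();r=rot(s["tcp_rot"]);e=s["eef_pos"];print(e,np.degrees(np.arctan2(r[1,1],r[0,1])),s["opening"])
print("shift cm",(r[:2,:2].T@(np.array([.5303,.3143])-e[:2])*100).round(2))
z=e[2]-.0226+.056;p=proj([[e[0],e[1],z]],i)[0];a=rect(blob(im,*YEL,p,90)[0],i,z);print(a,(r[:2,:2].T@(a[:2]/1000-e[:2])*1000).round(1))
E
```

```text
t: 21.35
eef_pos: [0.5282, 0.3179, 0.2051]
tcp_rot: [-0.001, 0.758, 0.652, -0.0]
force: [-0.9, 0.7, -0.8]
opening: 0.672
gripper_force: 64.8
t: 21.68
eef_pos: [0.5306, 0.3125, 0.2054]
tcp_rot: [0.0, 0.76, 0.65, -0.0]
force: [0.2, -0.4, -2.2]
opening: 0.668
gripper_force: 64.8
[0.53053853 0.31271642 0.20546902] -8.952875876424367 0.6701989837206636
shift cm [ 0.15 -0.05]
[530.8 316.   57.1  40.6  -8.9] [ 3.3 -0.3]
```

View pics/w6.png

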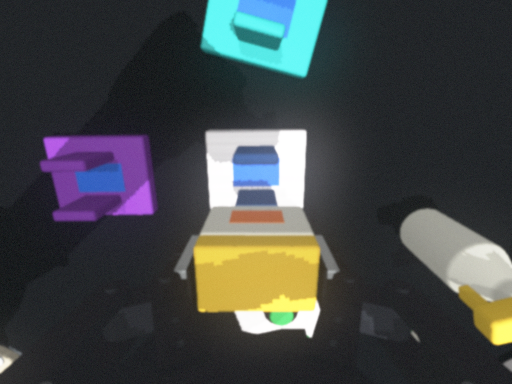

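The box is gripped upright over the aluminium dock at (256,165), with the look-alikes off to the side. I lower it, watching the force at the cheek tops.

```bash
python3 -m inch '0.1 -0.05 1 0;0 0 2 0;0 0 2.5 0;0 0 2 0;0 0 1 0;0 0 0.5 0;0 0 0 0;0 0 0 0'
python3 -m inch '0 0 0.3 0;0 0 0.3 0;0 0 0.4 0;0 0 0.4 0;0 0 0.4 0;0 0 0 0'
```

```text
t: 22.4
eef_pos: [0.5299, 0.3157, 0.1161]
tcp_rot: [0.0, 0.759, 0.651, 0.001]
force: [-0.1, 0.3, -0.6]
opening: 0.668
gripper_force: 64.8
t: 22.9
eef_pos: [0.5289, 0.3152, 0.0961]
tcp_rot: [-0.0, 0.759, 0.651, -0.001]
force: [-0.9, 0.8, -2.1]
opening: 0.669
gripper_force: 64.8
```

```bash
python3 -m inch '-0.1 0.1 0 0;0 0 0 0;0 0 0 0;0 0 0 0'; python3 -m inch '0 0 0.5 0;0 0 0.5 0;0 0 0.5 0;0 0 0 0;0 0 0 0'
python3 - <<'E'
from h import *
s=bot.sense();r=rot(s["tcp_rot"]);e=s["eef_pos"];print(e,s["force"],"tool F",(r.T@s["force"]).round(1),"shift cm",(r[:2,:2].T@(np.array([.5302,.3138])-e[:2])*100).round(2))
E
```

```text
t: 23.23
eef_pos: [0.5305, 0.3145, 0.0975]
tcp_rot: [-0.0, 0.759, 0.651, 0.0]
force: [-0.0, -0.2, -1.1]
opening: 0.667
gripper_force: 64.8
t: 23.65
eef_pos: [0.5299, 0.3142, 0.0815]
tcp_rot: [-0.0, 0.759, 0.651, -0.001]
force: [0.1, 0.0, -0.4]
opening: 0.669
gripper_force: 64.8
[0.52985633 0.31417317 0.08152865] [ 0.09034417  0.01396927 -0.44140754] tool F [0.  0.1 0.4] shift cm [-0.03  0.04]
```

Clean entry without side force, so I keep lowering.

```bash
python3 -m inch '0 0 0.6 0;0 0 0.6 0;0 0 0.6 0;0 0 0.6 0;0 0 0.5 0;0 0 0.4 0;0 0 0.2 0;0 0 0 0;0 0 0 0'
python3 -m inch '0 0 0.2 0;0 0 0 0;0 0 0 0'; python3 -m inch '0 0 0.1 0;0 0 0 0;0 0 0 0'; python3 -m inch '0 0 0.1 0;0 0 0 0;0 0 0 0'
```

```text
t: 24.4
eef_pos: [0.5303, 0.3144, 0.0473]
tcp_rot: [-0.0, 0.759, 0.651, -0.0]
force: [-0.7, 0.0, -1.4]
opening: 0.67
gripper_force: 64.8
t: 24.65
eef_pos: [0.5303, 0.3144, 0.0454]
tcp_rot: [-0.0, 0.759, 0.651, 0.0]
force: [0.0, -0.3, -1.3]
opening: 0.665
gripper_force: 64.8
t: 24.9
eef_pos: [0.5302, 0.3144, 0.0443]
tcp_rot: [-0.0, 0.759, 0.651, -0.0]
force: [-0.5, -0.1, -0.8]
opening: 0.666
gripper_force: 64.8
t: 25.15
eef_pos: [0.5302, 0.3144, 0.0432]
tcp_rot: [-0.0, 0.759, 0.651, -0.0]
force: [-0.3, -0.2, -1.1]
opening: 0.671
gripper_force: 64.8
```

```bash
python3 -m inch '0 0 0.1 0;0 0 0 0;0 0 0 0'; python3 -m inch '0 0 0.1 0;0 0 0 0;0 0 0 0'
```

```text
t: 25.4
eef_pos: [0.5304, 0.3145, 0.0427]
tcp_rot: [-0.0, 0.759, 0.651, 0.0]
force: [-1.9, -0.7, 3.4]
opening: 0.668
gripper_force: 65.1
t: 25.65
eef_pos: [0.5304, 0.3145, 0.0427]
tcp_rot: [0.0, 0.759, 0.651, 0.0]
force: [-5.0, -3.0, 11.2]
opening: 0.666
gripper_force: 66.3
```

Floor contact at the predicted height. Ease off, release, rise, check.

```bash
python3 -m inch '0 0 -0.12 0;0 0 0 0;0 0 0 0'; python3 -m inch '0 0 0 0;0 0 0 0;0 0 0 0;0 0 0 0;0 0 0 0;0 0 -0.5 0;0 0 -1.5 0;0 0 -3 0;0 0 -3 0;0 0 -3 0;0 0 -3 0;0 0 -2 0' 7.5
python3 -m inch '-2 0 0 0;-3 0 0 0;-3 0 0 0;-1 0 0 0;0 0 0 0;0 0 0 0;0 0 0 0'
python3 - <<'E'
from h import *
s=bot.sense();print(s["eef_pos"],s["force"])
cam={}
for c in("wrist","scene","side"):
  j=vision.camera_info(c);im=vision.grab_frame(c);p=proj([[.530,.3135,.076]],j)[0];print(c,[rect(k,j,.076) for k in blob(im,*YEL,p,30)])
  cam[c]=im
  if c=="wrist": x,y=p.astype(int);cv2.imwrite("pics/w7.png",cv2.resize(im[max(0,y-90):y+110,max(0,x-130):x+130],None,fx=2.4,fy=2.4))
print(vision.camera_info("side")["eye"])
a,b=cam["side"][:,:],cv2.imread("pics/side0.png")
w=np.abs(a.astype(int)-b).max(2)>60;w=cv2.morphologyEx(w.astype(np.uint8),cv2.MORPH_OPEN,np.ones((3,3)))
n,_,st,ce=cv2.connectedComponentsWithStats(w);print([(st[k,4],ce[k].round().tolist()) for k in range(1,n) if st[k,4]>25])
E
```

```text
t: 25.9
eef_pos: [0.5305, 0.3145, 0.0427]
tcp_rot: [-0.0, 0.759, 0.651, 0.0]
force: [-2.0, -1.2, 3.9]
opening: 0.673
gripper_force: 65.5
t: 26.9
eef_pos: [0.531, 0.3149, 0.2065]
tcp_rot: [0.0, 0.759, 0.651, 0.002]
force: [0.4, 0.4, 1.1]
opening: 0.881
gripper_force: 0.0
t: 27.48
eef_pos: [0.5163, 0.227, 0.2028]
tcp_rot: [-0.0, 0.759, 0.651, 0.0]
force: [0.3, -0.1, -0.7]
opening: 0.88
gripper_force: 0.0
[0.51631724 0.22700003 0.2027585 ] [ 0.28886187 -0.10762231 -0.72002199]
wrist [array([529.7, 315.1,  55. ,  34.9,  -8.6])]
scene [array([530.4, 313.1,  61.9,  41.6,  -9. ])]
side [array([527.8, 316.9,  65.7,  37.4, -10.3])]
[0.05893523 0.60515001 0.7681534 ]
[(np.int32(1505), [276.0, 7.0]), (np.int32(53), [215.0, 4.0]), (np.int32(6043), [354.0, 32.0]), (np.int32(8593), [217.0, 77.0]), (np.int32(1023), [482.0, 52.0]), (np.int32(320), [493.0, 84.0]), (np.int32(136), [333.0, 141.0]), (np.int32(183), [219.0, 152.0]), (np.int32(139), [219.0, 167.0]), (np.int32(157), [220.0, 180.0]), (np.int32(84), [461.0, 250.0]), (np.int32(997), [198.0, 274.0]), (np.int32(62), [507.0, 253.0]), (np.int32(54), [286.0, 267.0]), (np.int32(536), [234.0, 316.0]), (np.int32(95), [409.0, 323.0]), (np.int32(189), [265.0, 333.0])]
```

View pics/w7.png

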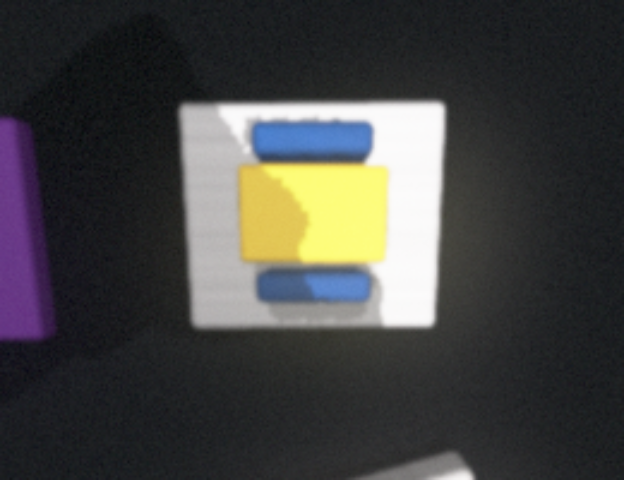

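The crop shows the yellow lid at (313,213), seated between both blue cheeks, in line and centred. The gripper is clear.

```bash
python3 -c "
from plant import bot
print(bot.hand_in())"
```

```text
the job is handed in; nothing more can be done
None
```

I checked in the yellow-lidded box on the reader, pressed and released the green button, then set the box down flat, centred and in line in the blue-cheeked dock; the job is handed in at about 28 s, but the hand-in call returned no verdict.

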